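Shift the bench-mounted gear selector into third

TASK

A gear selector with an H-shaped gate is bolted to the desk, its lever in second (near left slot). Push the lever with shut fingers or fingertips, never gripping the knob and never pressing hard: forward out of second to neutral, across to the right, then forward until it is fully home in third (the far right slot, three red dots). Do not run it into first or fourth on the way, take the hand away at the end, and leave the other things on the desk alone.

Things in the scene. Friction and masses are not known exactly. Their poses are not given: they have to be found in the camera images.
- shifter: Gear selector, fixed to the desk: blue housing with an aluminium gate plate on top, 150 (x) x 140 (y) x 85 mm high, and a clamping ear 16 mm wide on either side. Origin at the centre of its underside; x points forward (away from the robot; turned up to 0.45 rad), y left, z up.
- gate_center (a point): Centre of the gate's H, on the plate's upper face, 85 mm above the desk. A cross channel (neutral) 14 mm wide runs along the selector's y; at its ends, 18 mm left and right, it meets two columns 14 mm wide that reach 27 mm forward and back. Slots: first far left, second near left, third far right, fourth near right, marked by one to four dots beyond their ends (third's are red).
- slot3_end (a point): End of the third slot, on the plate's upper face, 20 mm forward and 18 mm right of gate_center: the rod stands here, within 4 mm, when fully home. Two tongues 22 mm wide with rounded corners, front and rear, part the left slots from the right ones, so the lever crosses only in the cross channel.
- gear_lever: The lever: steel rod 10 mm thick, round black knob with a red cap. Origin on its pivot, 25 mm above the selector's underside below gate_center; z runs up the rod. The knob is 38 mm across at its widest and spans 105 to 151 mm from the pivot. It swings about two axes through the origin, stays where it is left, and takes about 1.5 N at the knob to move.
- knob_center (a point): Centre of the knob, 128 mm from the pivot along the rod (153 mm above the desk when upright). In the selector's frame it lies at x = 128 sin(fore), y = -128 sin(across) cos(fore), z = 25 + 128 cos(across) cos(fore), in mm.
- across (a joint): Sideways swing of the lever, rad: 0 in the middle, negative to the left, positive to the right; stops at -0.337 and +0.337. In the left slots it is below -0.27, in the right ones above +0.27.
- fore (a joint): Fore-and-aft swing of the lever, rad: 0 in neutral, positive forward, negative back towards the robot; stops at -0.32 and +0.32. The lever can cross only between about -0.035 and +0.035. It starts in second at -0.31 to -0.16.
- board: Small green sensor board, 22 x 36 x 6 mm, loose, left of the selector; origin at its underside. To be left alone.
- usb_stick: Grey USB stick, 54 x 18 x 8 mm, loose, right of the selector. To be left alone.
- marker: Black marker with cap, 16 x 118 x 16 mm, lying behind the selector, loose. To be left alone.
- tape_measure: Red tape measure, 32 x 76 x 63 mm, loose, at the left of the desk. To be left alone.
- flux_tin: Round tin with a blue band, 58 mm across, 62 mm high, loose, at the left of the desk. To be left alone.
- lcd_module: Small display board, 62 x 36 x 13 mm, loose, at the right near the desk's edge. To be left alone.
- pliers_red: Side cutters with red grips, 55 x 160 x 12 mm, loose, at the right of the desk. To be left alone.
Not all that is in view belongs to the job. Leave any yellow look-alike of the shifter alone.

How it is judged:
On the way:
1. the lever has been taken across to the right in neutral (value of joint across above 0.25 rad and value of joint fore between -0.15 and 0.15 rad), for 0.02 s.
At the end, for the whole second after the job is handed in: The lever rests in third: across above 0.25 rad and fore above 0.27 rad (its stop is at 0.32), at rest and let go (value of joint across above 0.25 rad and value of joint fore above 0.27 rad and velocity of joint fore between -0.05 and 0.05 rad/s); the robot touches nothing.
It fails at once if the lever was run into first (value of joint across below -0.2 rad and value of joint fore above 0.2 rad).
It fails at once if the lever was run into fourth (value of joint across above 0.2 rad and value of joint fore below -0.2 rad).
It fails at once if the lever was gripped or pressed with more than 35 N (contact force between the fingers and gear_lever above 35 N).
It fails at once if something else on the desk was moved by more than 15 mm or lifted (distance of any of board, usb_stick, marker, tape_measure, flux_tin, lcd_module, pliers_red from where it was at the start of the episode above 0.015 m).
It also fails if it takes over 59 s, if anything falls off the work surface, if the arm or the gripper's body presses on something with over 40 N, if the wrist force passes 120 N, or if a joint passes its speed limit or range.

ROBOT

A 6-joint arm with a two-finger parallel gripper is mounted at the origin on a cart in front of the work surface, level with it; the furniture and walls round the work are solid. World frame = base frame: x ahead of the robot, y to its left, z up, the work surface at z = 0. Lengths are in m, angles in rad, forces in N, time in s.
With the tool pointing down it reaches from about 0.35 to 0.85 m from the base axis. Payload 8.1 kg.
Tool frame: the origin (TCP) lies midway between the tips of the shut fingers; the grasp point (between the pads) lies robot.grip_depth behind it (robot.grip_depth is the distance from the TCP to the grasp point, in m); z points along the fingers, y is the line along which they close (so a half turn about z gives the same grasp; the last joint's range is limited). The gripper opens to 93 mm and grips with 3 to 60 N. Pads are 15 mm wide; open, the fingers measure 128 mm over their backs; the gripper's body (75 mm by 188 mm) begins 65 mm behind the grasp point.
Start: joints at [-1.397, 0.13, 1.488, -0, 1.523, -0.085], TCP at [0.154, -0.58, 0.219] pointing down, gripper open.
Joint ranges: [-2.96, 2.96], [-0.89, 2.26], [0.02, 2.5], [-1.34, 4.48], [0, 2.73], [-2.66, 2.66]. Speed limits (rad/s): [2.39, 2.39, 2.79, 3.14, 3.14, 3.14].

INTERFACE

Orientations are given as a rotation vector (axis times angle).
In Python, from plant import robot gives the robot as it stands.
- The arm moves only by the tool carry_out, never from a script. Its argument "rows" is a list of rows, each a list of 6 numbers: the shift along the tool's x, y, z in m, then the turn, a rotation vector about the tool's x, y, z in degrees. A call has 1 to 12 rows; each row is the pose to reach, as a shift and turn from the pose commanded when the call began, along the tool's axes at that moment; what a row does not reach only later rows make up. A row lasts 1/8 s, in which the tool goes at most 62.5 mm and 10.7 degrees, less where a joint would pass 70% of its speed; a pose out of reach is approached as far as the arm can. A call with a gripper value outside its range is refused whole. "jaw" is the closure in counts, from 0 (fully open) to 255 (shut), set as the call begins (left out, the last holds). The fingers move at their own pace and stop on an object; "force" is the grip in N (left out, the last holds). Time passes only in rows, so rows that repeat a pose let the fingers close. It gives the time, the measured TCP pose, the force, the opening and the grip force at its end, in the units of the state.
- robot.read_state(): the state, without advancing time (a new reading comes with each control period).
- robot.read_camera(name): name is "scene" or "top" or "wrist"; returns the picture (384x512x3 uint8, red, green, blue); there is no depth.
- robot.camera_model(name): a dict with "fx", "fy", "cx", "cy" (pixels), "R" (3x3) and "t" (3): a world point X has camera coordinates R X + t; the wrist camera has in their place "mount" (4x4, takes a point from camera to tool coordinates, whose origin is the TCP and whose axes are the flange's). Camera axes: x right, y down, z forward; pixel columns grow to the right and rows downward; lengths in m; the calibration is good to about 2 mm. A picture is of the moment at which its call begins: read the wrist's pose just before it. camera_model takes no time and is no camera call.
- robot.close_job(): hands the job in; it is judged then, once.
Trained networks look in the newest picture that a camera, given by its name, has taken for a name from the list of things; names that differ only in an ending like _2 or _b are one class to them, and where a whole thing is asked for, a point or a joint stands for the part that bears it (a point fixed in the world has none). Each returns a list of dicts, best first, with "conf" (0 to 1); they miss things now and then, are a little off and sometimes report something else, mostly with a low value. They report only what shows in the picture. A call takes as long as a camera call. They do not tell look-alikes from the thing itself.
- robot.outline_of(camera, target): "pixels" (384x512 bool, what is visible of it) and "pixel" ([column, row] in pixels, amid what is visible of it).
The state is a dict: "t": time; "q": joint angles; "dq": joint speeds; "joint_torque": joint torques, N m; "tool_pos": TCP position; "orientation": TCP orientation; "force": force on the tool from outside, world axes, zero at the start; "wrist_torque": the same for the moment, N m; "opening": finger opening in m; "gripper_force": force on a finger pad.
Only numpy, scipy, OpenCV 4.12 (cv2) and the standard library are available. Lean on these libraries where they do the work, as an engineer would, in place of code of your own. Each camera call takes 0.05 s, during which the arm holds its last target. There are 200 camera calls.

## Working session

There is one attempt and no reset: what is moved stays moved. The work goes in short steps, Python scripts to look and compute and a tool call to move; the robot and the scene stay as the last step left them, time stands still between calls to the robot, and variables do not carry over. Pictures are saved under pics/ and viewed, at most 10 in all, crops included, and the job is handed in when it is done.

Besides the shell and the picture viewer there is one more tool, called after "Emit:" as name(argument=value, ...), one argument or row to a line, values as JSON. carry_out: Moves the arm, as the interface text tells. Its arguments: {"type":"object","properties":{"rows":{"type":"array"},"jaw":{"type":"number"},"force":{"type":"number"}},"required":["rows"]}

```bash
mkdir -p pics; ls
python3 - <<'E'
from plant import robot
import cv2,numpy as np
s=robot.read_state();print(s['t'],s['tool_pos'],s['orientation'],s['opening'],robot.grip_depth)
for c in('scene','top'):
    im=robot.read_camera(c);cv2.imwrite(f'pics/{c}0.png',im[...,::-1])
    m=robot.camera_model(c);print(c,m)
    for n in('shifter','gear_lever'):
        for d in robot.outline_of(c,n):
            ys,xs=np.where(d['pixels']);print(c,n,round(d['conf'],2),d['pixel'],len(xs),xs.min(),xs.max(),ys.min(),ys.max())
a=cv2.imread('pics/scene0.png');b=cv2.imread('pics/top0.png')
cv2.imwrite('pics/both0.png',cv2.resize(np.hstack([a,b]),(800,300),interpolation=cv2.INTER_AREA))
E
```

```text
pics
0.0 [ 0.15347936 -0.57946472  0.21762577] [-3.11355679e+00 -4.05222253e-01  8.60983496e-05] 0.09259744307143085 0.0188
scene {'fx': 379.41381196381514, 'fy': 379.41381196381514, 'cx': 252.14610224272283, 'cy': 187.52418842565388, 'R': array([[-0.5944875 , -0.80409796,  0.00332872],
       [-0.31618958,  0.2299558 , -0.92040452],
       [ 0.73932994, -0.54822149, -0.39095325]]), 't': array([0.31435686, 0.28111781, 0.85585595])}
scene shifter 0.68 [216.6, 231.5] 2885 186 249 196 258
scene shifter 0.67 [288.8, 197.3] 2064 264 318 160 219
scene gear_lever 0.7 [292.0, 170.1] 174 287 297 160 185
top {'fx': 350.87178449203805, 'fy': 350.87178449203805, 'cx': 256.386644321042, 'cy': 192.20148610614157, 'R': array([[ 0.02504019, -0.99966116,  0.00711023],
       [-0.98086005, -0.02594183, -0.19297819],
       [ 0.19309725, -0.00214193, -0.98117728]]), 't': array([-0.02976451,  0.54684276,  1.05224055])}
top shifter 0.66 [304.8, 198.2] 2453 278 334 168 226
top shifter 0.55 [202.0, 202.6] 2572 178 232 178 230
top gear_lever 0.72 [309.6, 189.7] 188 304 318 184 198
top gear_lever 0.7 [184.5, 214.5] 114 179 192 207 218
```

View pics/both0.png

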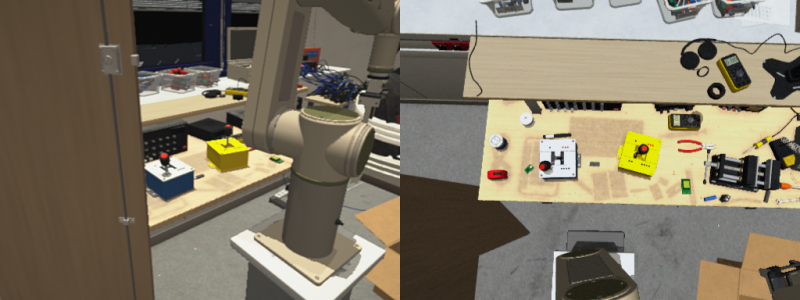

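Run:
```python
import cv2,numpy as np
b=cv2.imread('pics/top0.png')[150:250,160:350];a=cv2.imread('pics/scene0.png')[145:270,170:330]
cv2.imwrite('pics/crop0.png',np.vstack([cv2.resize(b,(570,300),interpolation=cv2.INTER_CUBIC),np.pad(cv2.resize(a,(384,300),interpolation=cv2.INTER_CUBIC),((0,0),(0,186),(0,0)))]))
```

```text
(no output)
```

View pics/crop0.png

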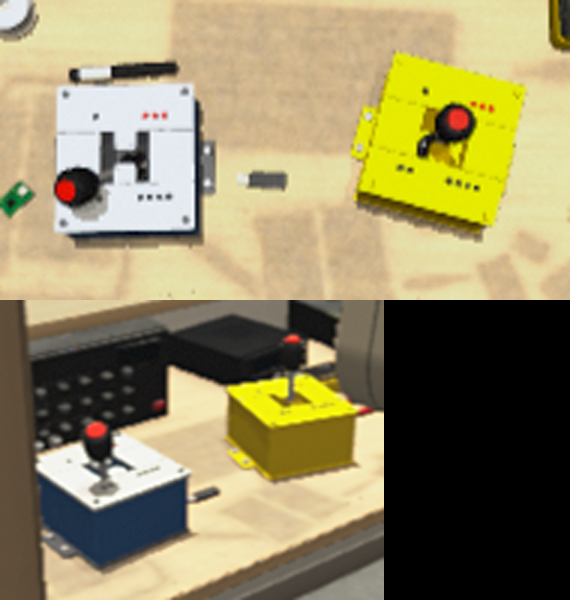

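The two candidates in the top view are the blue housing with an aluminium plate at (202,202) and an all-yellow look-alike at (305,198). The blue one fits the description: its knob is near left and the third slot has red dots. In the scene view it is at (217,231).

```bash
cat > h.py <<'E'
import numpy as np,cv2
from scipy.spatial.transform import Rotation as Rot
from scipy.optimize import least_squares
from plant import robot
def cam(c,s=None):
    m=robot.camera_model(c);K=np.array([[m['fx'],0,m['cx']],[0,m['fy'],m['cy']],[0,0,1]])
    if 'mount' in m:
        T=np.eye(4);T[:3,:3]=Rot.from_rotvec(s['orientation']).as_matrix();T[:3,3]=s['tool_pos'];W=np.linalg.inv(T@np.array(m['mount']))
        return K,W[:3,:3],W[:3,3]
    return K,m['R'],m['t']
def proj(C,X):
    K,R,t=C;p=(K@(R@np.atleast_2d(X).T+t[:,None])).T;return p[:,:2]/p[:,2:]
def onz(C,px,z):
    K,R,t=C;px=np.atleast_2d(px).astype(float);d=(R.T@np.linalg.inv(K)@np.c_[px,np.ones(len(px))].T).T
    o=-R.T@t;return o+d*((z-o[2])/d[:,2])[:,None]
def sel(p,L): # p: x,y,yaw ; local points->world
    c,s=np.cos(p[2]),np.sin(p[2]);L=np.atleast_2d(L)
    return L@np.array([[c,-s,0],[s,c,0],[0,0,1]]).T+[p[0],p[1],0]
def knob(p,a,f,r=.128): return sel(p,[r*np.sin(f),-r*np.sin(a)*np.cos(f),.025+r*np.cos(a)*np.cos(f)])[0]
E
python3 - <<'E'
from h import *
im=cv2.imread('pics/top0.png');C=cam('top')
px=160+(np.array([[56,87],[193,84],[198,230],[58,233]])+.5)/3-.5;px[:,1]-=10
W=onz(C,px,.085);print(W.round(4))
print('sides',[round(float(np.linalg.norm(W[i]-W[i-1])),4) for i in range(4)])
e=W[1]-W[0];f=W[2]-W[3];yaw=np.arctan2(*( -(e+f))[:2][::1]) if 0 else np.arctan2(-(-(e+f))[0],(-(e+f))[1])
p=[*W[:,:2].mean(0),yaw];print('p',p)
hsv=cv2.cvtColor(im,cv2.COLOR_BGR2HSV)
r=((hsv[...,0]<8)|(hsv[...,0]>172))&(hsv[...,1]>150)&(hsv[...,2]>120)
n,l,st,ce=cv2.connectedComponentsWithStats(r.astype(np.uint8))
for i in range(1,n):
    if 170<ce[i][0]<240 and 160<ce[i][1]<235: print(ce[i],st[i][4],onz(C,ce[i],.165))
for f in(-.16,-.24,-.31):print(f,proj(C,knob(p,-.31,f,.145)),knob(p,-.31,f))
for f in(-.2,):print(proj(C,sel(p,[[0,0,.085],[.027,-.018,.085]])))
E
```

```text
[[0.5773 0.2256 0.085 ]
 [0.5842 0.0853 0.085 ]
 [0.4344 0.0739 0.085 ]
 [0.4279 0.2134 0.085 ]]
sides [0.1499, 0.1404, 0.1502, 0.1397]
p [np.float64(0.5059507938336439), np.float64(0.14955896498580054), np.float64(0.04822923787813699)]
[208. 188.] 1 [[0.53395477 0.1217853  0.165     ]]
[211. 188.] 1 [[0.53417984 0.11330412 0.165     ]]
[214. 188.] 1 [[0.53440493 0.10482189 0.165     ]]
[181.5 213. ] 38 [[0.46081501 0.19194315 0.165     ]]
-0.16 [[182.19217181 206.13099365]] [0.48372332 0.18707976 0.14534172]
-0.24 [[182.52803754 210.2428765 ]] [0.47373169 0.18597634 0.14340483]
-0.31 [[182.95314272 213.80941406]] [0.46515592 0.18481947 0.14108822]
[[201.75945894 202.17028353]
 [207.7221477  193.32188004]]
```

```bash
cat >> h.py <<'E'
P=[.506,.1495,.064]
def go(*targets,yaw=P[2]):
    s=robot.read_state();R=Rot.from_rotvec(s['orientation'])
    G=Rot.from_matrix([[np.cos(yaw),np.sin(yaw),0],[np.sin(yaw),-np.cos(yaw),0],[0,0,-1]])
    print('t',round(s['t'],2),'pos',s['tool_pos'].round(4) if hasattr(s['tool_pos'],'round') else s['tool_pos'],'F',np.round(s['force'],1))
    for x in targets: print(np.round(x,3),'->',(1000*R.inv().apply(np.array(x)-s['tool_pos'])).round(1),np.degrees((R.inv()*G).as_rotvec()).round(2))
def capfit(name='top'):
    im=robot.read_camera(name)
    hsv=cv2.cvtColor(im,cv2.COLOR_RGB2HSV);C=cam(name)
    r=((hsv[...,0]<8)|(hsv[...,0]>172))&(hsv[...,1]>150)&(hsv[...,2]>120)
    n,l,st,ce=cv2.connectedComponentsWithStats(r.astype(np.uint8));c0=proj(C,sel(P,[0,0,.16]))[0]
    for i in range(1,n):
        if np.linalg.norm(ce[i]-c0)<35 and st[i][4]>8:
            f=least_squares(lambda v:proj(C,knob(P,v[0],v[1],.147))[0]-ce[i],[0,0]).x
            print(name,'cap',ce[i].round(1),st[i][4],'across,fore',f.round(3),'knob',knob(P,*f).round(4))
    return im
E
python3 - <<'E'
from h import *
capfit();capfit('scene')
go([.2,-.5,.27],[.36,-.22,.27],[.40,0,.26],[.41,.181,.25])
E
```

```text
top cap [181.5 213. ] 38 across,fore [-0.337 -0.285] knob [0.4674 0.1877 0.1409]
scene cap [209.7 198.8] 46 across,fore [-0.317 -0.26 ] knob [0.4708 0.1859 0.1426]
t 0.4 pos [ 0.1536 -0.5799  0.2185] F [ 0.   0.7 -0.5]
[ 0.2  -0.5   0.27] -> [ 65.3 -65.4 -51.5] [-1.000e-02  0.000e+00  1.116e+01]
[ 0.36 -0.22  0.27] -> [ 291.7 -295.1  -51.4] [-1.000e-02  0.000e+00  1.116e+01]
[0.4  0.   0.26] -> [ 386.7 -497.6  -41.4] [-1.000e-02  0.000e+00  1.116e+01]
[0.41  0.181 0.25 ] -> [ 442.7 -670.   -31.3] [-1.000e-02  0.000e+00  1.116e+01]
```

Emit:
carry_out(
  rows=[
    [0.03,-0.03,-0.05,0,0,0],
    [0.065,-0.065,-0.052,0,0,5],
    [0.11,-0.11,-0.052,0,0,11.2],
    [0.155,-0.155,-0.052,0,0,11.2],
    [0.2,-0.2,-0.052,0,0,11.2],
    [0.245,-0.245,-0.052,0,0,11.2],
    [0.29,-0.295,-0.052,0,0,11.2],
    [0.31,-0.345,-0.052,0,0,11.2],
    [0.34,-0.395,-0.052,0,0,11.2],
    [0.36,-0.445,-0.052,0,0,11.2],
    [0.387,-0.498,-0.042,0,0,11.2],
    [0.387,-0.498,-0.042,0,0,11.2],
  ],
  jaw=255,
  force=10,
)

```text
t: 1.9
tool_pos: [0.4, 0.0044, 0.2601]
orientation: [-3.139, -0.111, 0.001]
force: [0.6, -0.5, 0.6]
opening: 0.0004
gripper_force: 0.0
```

Run:
```python
from h import *
print(robot.read_state()['opening'])
go([.41,.181,.25],[.41,.185,.125])
```

```text
0.0004063681316396349
t 1.9 pos [0.4    0.0044 0.2601] F [ 0.6 -0.5  0.6]
[0.41  0.181 0.25 ] -> [  22.4 -175.5   10.3] [-0.06  0.03  0.39]
[0.41  0.185 0.125] -> [  22.8 -179.3  135.3] [-0.06  0.03  0.39]
```

Emit:
carry_out(
  rows=[
    [0.005,-0.05,0,0,0,0],
    [0.012,-0.1,0,0,0,0],
    [0.018,-0.15,0.005,0,0,0],
    [0.02,-0.178,0.02,0,0,0],
    [0.022,-0.179,0.06,0,0,0],
    [0.022,-0.179,0.1,0,0,0],
    [0.022,-0.179,0.135,0,0,0],
    [0.022,-0.179,0.135,0,0,0],
    [0.022,-0.179,0.135,0,0,0],
  ],
)

```text
t: 3.02
tool_pos: [0.412, 0.18, 0.1273]
orientation: [-3.14, -0.098, -0.003]
force: [-0.0, 1.4, -0.3]
opening: 0.0008
gripper_force: 0.0
```

Run:
```python
from h import *
im=capfit();im2=capfit('scene')
w=robot.read_camera('wrist')
cv2.imwrite('pics/s1.png',np.hstack([cv2.resize(im2[150:290,150:300],(400,373)),cv2.resize(w,(400,373))])[...,::-1])
x=[knob(P,-.31,f) for f in (-.28,0,0.02)]
go([.41,.185,.125],sel(P,[-.0265,.039,.125])[0],sel(P,[-.0265-.003,.039,.125])[0])
```

```text
scene cap [209.6 198.9] 47 across,fore [-0.318 -0.26 ] knob [0.4706 0.186  0.1425]
t 3.17 pos [0.4123 0.1806 0.1277] F [-0.6 -0.1  0. ]
[0.41  0.185 0.125] -> [-2.1 -4.5  2.7] [-0.04 -0.19 -0.06]
[0.477 0.187 0.125] -> [65.  -2.   2.9] [-0.04 -0.19 -0.06]
[0.474 0.187 0.125] -> [62.  -2.   2.9] [-0.04 -0.19 -0.06]
```

View pics/s1.png

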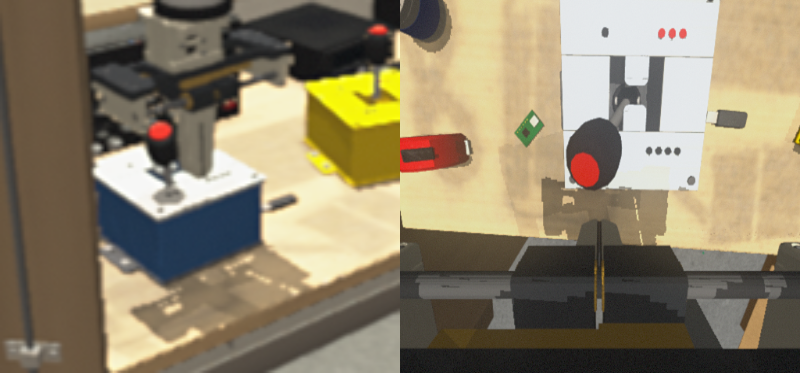

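The wrist view shows the closed fingers at (597,228), right behind the knob at (590,150), so they are aligned for the push.

Emit:
carry_out(
  rows=[
    [0.01,-0.003,0.002,0,0,0],
    [0.02,-0.004,0.002,0,0,0],
    [0.026,-0.004,0.002,0,0,0],
    [0.031,-0.004,0.002,0,0,0],
    [0.036,-0.004,0.002,0,0,0],
    [0.041,-0.004,0.002,0,0,0],
    [0.046,-0.004,0.002,0,0,0],
    [0.051,-0.003,0.002,0,0,0],
    [0.055,-0.003,0.002,0,0,0],
    [0.058,-0.003,0.002,0,0,0],
    [0.06,-0.003,0.002,0,0,0],
    [0.06,-0.003,0.002,0,0,0],
  ],
)

```text
t: 4.68
tool_pos: [0.4707, 0.1872, 0.1236]
orientation: [3.14, 0.099, 0.0]
force: [-0.8, -0.7, 1.0]
opening: 0.0003
gripper_force: 0.5
```

Run:
```python
from h import *
im=capfit();im2=capfit('scene')
s=robot.read_state();w=robot.read_camera('wrist');C=cam('wrist',s)
hsv=cv2.cvtColor(w,cv2.COLOR_RGB2HSV)
r=((hsv[...,0]<8)|(hsv[...,0]>172))&(hsv[...,1]>150)&(hsv[...,2]>120)
n,l,st,ce=cv2.connectedComponentsWithStats(r.astype(np.uint8))
print([(ce[i].round(),st[i][4]) for i in range(1,n) if st[i][4]>60], [proj(C,knob(P,-.31,f,.147)).round() for f in(-.05,0,.05)])
cv2.imwrite('pics/s2.png',np.hstack([cv2.resize(im2[150:290,150:300],(400,373)),cv2.resize(w,(400,373))])[...,::-1])
go(s['tool_pos'])
```

```text
scene cap [200.5 192.5] 17 across,fore [-0.316  0.035] knob [0.508  0.1895 0.1466]
[(array([ 43., 217.]), np.int32(1970)), (array([239., 221.]), np.int32(698))] [array([[244., 228.]]), array([[244., 215.]]), array([[244., 200.]])]
t 4.83 pos [0.4706 0.1872 0.1236] F [-1.1 -0.1  0.3]
[0.471 0.187 0.124] -> [ 0. -0.  0.] [ 0.01 -0.01 -0.04]
```

View pics/s2.png

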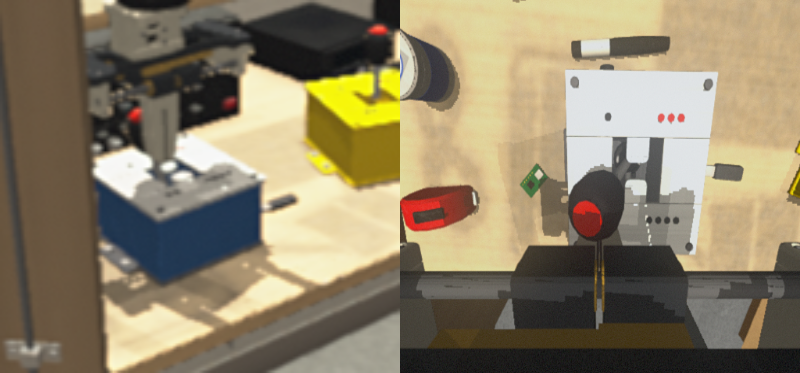

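Emit:
carry_out(
  rows=[
    [0.002,0,0,0,0,0],
    [0.004,0,0,0,0,0],
    [0.0045,0,0,0,0,0],
    [0.0045,0,0,0,0,0],
  ],
)

```text
t: 5.32
tool_pos: [0.4751, 0.1876, 0.1236]
orientation: [-3.14, -0.099, 0.0]
force: [-1.1, -0.5, 1.6]
opening: 0.0003
gripper_force: 0.6
```

```bash
cat >> h.py <<'E'
def wcap():
    s=robot.read_state();w=robot.read_camera('wrist');C=cam('wrist',s)
    hsv=cv2.cvtColor(w,cv2.COLOR_RGB2HSV)
    r=((hsv[...,0]<8)|(hsv[...,0]>172))&(hsv[...,1]>150)&(hsv[...,2]>120)
    n,l,st,ce=cv2.connectedComponentsWithStats(r.astype(np.uint8))
    for i in range(1,n):
        if st[i][4]>300:
            f=least_squares(lambda v:proj(C,knob(P,v[0],v[1],.147))[0]-ce[i],[0,0]).x
            if abs(f).max()<.45: print('wrist cap',ce[i].round(),st[i][4],'across,fore',f.round(3))
    return w
E
python3 - <<'E'
from h import *
wcap();s=robot.read_state()
L=[-.03,.0,.0]
go(sel(P,[-.055,.041,.124])[0],sel(P,[-.055,.041,.215])[0],sel(P,[0,.085,.215])[0],sel(P,[0,.085,.125])[0])
E
```

```text
wrist cap [239. 222.] 817 across,fore [-0.327  0.003]
t 5.38 pos [0.4751 0.1876 0.1236] F [-1.   0.1  1. ]
[0.448 0.187 0.124] -> [-26.6  -1.   -0.4] [ 0.    0.   -0.04]
[0.448 0.187 0.215] -> [-26.6  -1.  -91.4] [ 0.    0.   -0.04]
[0.501 0.234 0.215] -> [ 28.4 -45.1 -91.4] [ 0.    0.   -0.04]
[0.501 0.234 0.125] -> [ 28.4 -45.1  -1.4] [ 0.    0.   -0.04]
```

Emit:
carry_out(
  rows=[
    [-0.013,0,0,0,0,0],
    [-0.027,-0.001,0,0,0,0],
    [-0.027,-0.025,0,0,0,0],
    [-0.027,-0.05,0,0,0,0],
    [-0.005,-0.053,0,0,0,0],
    [0.028,-0.053,0,0,0,0],
    [0.028,-0.053,0,0,0,0],
    [0.028,-0.053,0,0,0,0],
  ],
)

```text
t: 6.38
tool_pos: [0.4985, 0.2421, 0.1234]
orientation: [3.14, 0.099, -0.002]
force: [0.2, 0.1, -0.0]
opening: 0.0007
gripper_force: 0.0
```

Run:
```python
from h import *
im=capfit();im2=capfit('scene');w=wcap()
cv2.imwrite('pics/s3.png',np.hstack([cv2.resize(im[150:250,150:260],(400,373)),cv2.resize(w,(400,373))])[...,::-1])
go(sel(P,[0,.074,.124])[0],sel(P,[0,-.005,.124])[0])
```

```text
scene cap [200.9 192.3] 22 across,fore [-0.308  0.034] knob [0.5078 0.1885 0.1469]
t 6.53 pos [0.4987 0.2422 0.1237] F [ 0.8 -0.4 -0.8]
[0.501 0.223 0.124] -> [ 1.3 18.9 -0.3] [-0.    0.02 -0.03]
[0.506 0.145 0.124] -> [ 1.4 97.9 -0.3] [-0.    0.02 -0.03]
```

View pics/s3.png

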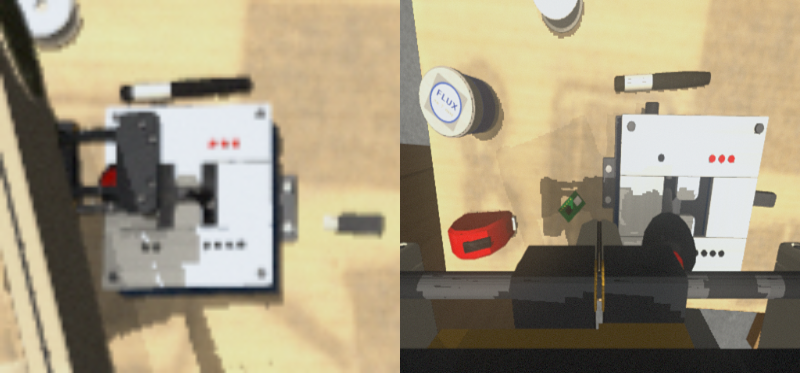

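Emit:
carry_out(
  rows=[
    [0.001,0.008,0,0,0,0],
    [0.001,0.014,0,0,0,0],
    [0.001,0.019,0,0,0,0],
    [0.001,0.024,0,0,0,0],
    [0.001,0.028,0,0,0,0],
    [0.001,0.031,0,0,0,0],
    [0.001,0.034,0,0,0,0],
    [0.001,0.037,0,0,0,0],
  ],
)

```text
t: 7.52
tool_pos: [0.5029, 0.2052, 0.1235]
orientation: [3.14, 0.099, -0.0]
force: [-0.2, 1.4, 1.1]
opening: 0.0006
gripper_force: 1.0
```

Run:
```python
from h import *
im=capfit();im2=capfit('scene');w=wcap()
cv2.imwrite('pics/s4.png',np.hstack([cv2.resize(im[150:250,150:260],(400,373)),cv2.resize(w,(400,373))])[...,::-1])
go(sel(P,[0,-.0025,.124])[0])
```

```text
top cap [189.4 196.3] 9 across,fore [-0.151  0.021] knob [0.5075 0.1689 0.1515]
scene cap [208.5 188. ] 16 across,fore [-0.125  0.036] knob [0.5096 0.1658 0.1519]
t 7.67 pos [0.5029 0.2051 0.1235] F [0.2 1.6 1.3]
[0.506 0.147 0.124] -> [-0.4 58.2 -0.5] [ 0.01  0.01 -0.05]
```

View pics/s4.png

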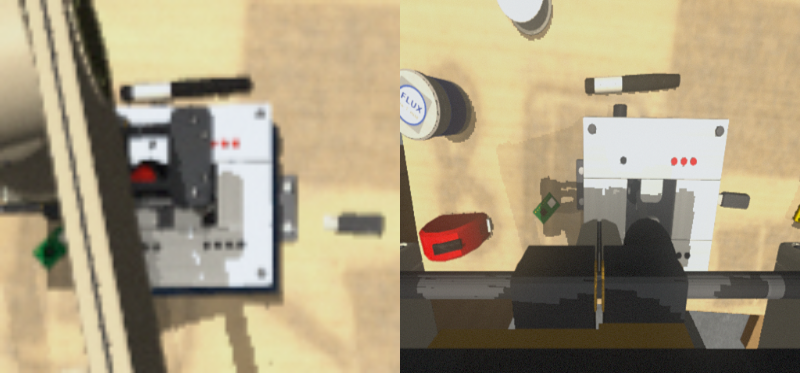

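The lever is crossing freely at about 1.6 N, with across at about -0.15. I'll keep pushing right.

Emit:
carry_out(
  rows=[
    [0,0.006,0,0,0,0],
    [0,0.012,0,0,0,0],
    [0,0.018,0,0,0,0],
    [0,0.024,0,0,0,0],
    [0,0.03,0,0,0,0],
    [0,0.035,0,0,0,0],
    [0,0.04,0,0,0,0],
    [0,0.045,0,0,0,0],
    [0,0.049,0,0,0,0],
    [0,0.052,0,0,0,0],
    [0,0.055,0,0,0,0],
    [0,0.055,0,0,0,0],
  ],
)

```text
t: 9.18
tool_pos: [0.5064, 0.1502, 0.1236]
orientation: [3.14, 0.099, -0.0]
force: [-0.6, 0.7, 0.2]
opening: 0.0006
gripper_force: 0.3
```

Run:
```python
from h import *
im=capfit();im2=capfit('scene')
go(sel(P,[0,-.0025,.124])[0])
```

```text
top cap [212.1 196.1] 9 across,fore [0.282 0.014] knob [0.5101 0.1141 0.1479]
scene cap [227.2 184.5] 11 across,fore [0.33  0.039] knob [0.5137 0.1084 0.146 ]
t 9.28 pos [0.5065 0.1503 0.1237] F [-0.3 -0.1 -0.1]
[0.506 0.147 0.124] -> [-0.5  3.3 -0.3] [ 0.01 -0.   -0.04]
```

Emit:
carry_out(
  rows=[
    [0,0.002,0,0,0,0],
    [0,0.0035,0,0,0,0],
    [0,0.0035,0,0,0,0],
  ],
)

```text
t: 9.65
tool_pos: [0.5067, 0.1469, 0.1236]
orientation: [3.14, 0.099, -0.0]
force: [-0.9, 1.6, -1.5]
opening: 0.0008
gripper_force: 0.6
```

Emit:
carry_out(
  rows=[
    [0,-0.006,0,0,0,0],
    [0,-0.012,0,0,0,0],
    [-0.02,-0.014,0,0,0,0],
    [-0.045,-0.014,0,0,0,0],
    [-0.056,-0.012,0,0,0,0],
    [-0.056,0.015,0,0,0,0],
    [-0.056,0.036,0,0,0,0],
    [-0.056,0.036,0,0,0,0],
    [-0.056,0.036,0,0,0,0],
  ],
)

```text
t: 10.78
tool_pos: [0.4533, 0.1078, 0.1238]
orientation: [-3.14, -0.099, -0.001]
force: [0.4, 0.3, -0.1]
opening: 0.0008
gripper_force: 0.0
```

Run:
```python
from h import *
im=capfit();im2=capfit('scene');w=wcap()
cv2.imwrite('pics/s5.png',np.hstack([cv2.resize(im[150:250,150:260],(400,373)),cv2.resize(w,(400,373))])[...,::-1])
go(sel(P,[-.0265,-.039,.124])[0],sel(P,[-.0265+.040,-.038,.122])[0])
```

```text
scene cap [227.2 184.2] 16 across,fore [0.348 0.062] knob [0.5166 0.1065 0.1451]
wrist cap [269. 172.] 1299 across,fore [ 0.311 -0.009]
t 10.93 pos [0.4531 0.1081 0.1236] F [-1.   0.1 -0.6]
[0.482 0.109 0.124] -> [29.   1.1 -0.4] [-0.01 -0.    0.  ]
[0.522 0.112 0.122] -> [69.   0.1  1.6] [-0.01 -0.    0.  ]
```

View pics/s5.png

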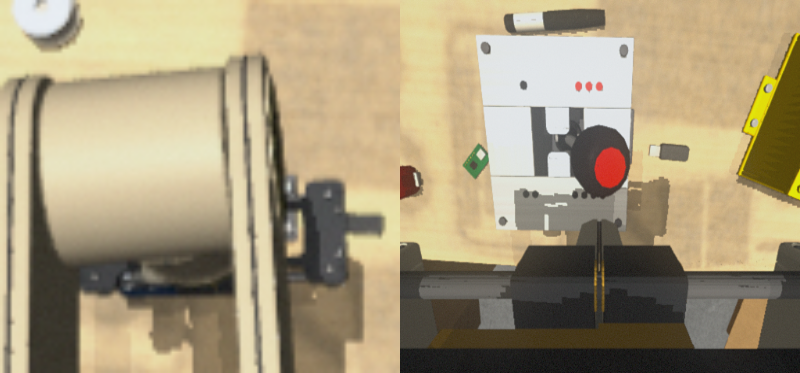

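Wrist view: the lever stands right in neutral, with the cap at (608,168) in the panel and across about 0.31. Next is the push forward into third.

Emit:
carry_out(
  rows=[
    [0.012,0,0,0,0,0],
    [0.024,0,0,0,0,0],
    [0.03,0,0,0,0,0],
    [0.035,0,0,0,0,0],
    [0.04,0,0,0,0,0],
    [0.045,0,0,0,0,0],
    [0.05,0,0,0,0,0],
    [0.055,0,0.001,0,0,0],
    [0.059,0,0.001,0,0,0],
    [0.062,0,0.001,0,0,0],
    [0.065,0,0.001,0,0,0],
    [0.065,0,0.001,0,0,0],
  ],
)

```text
t: 12.42
tool_pos: [0.518, 0.1116, 0.1225]
orientation: [3.14, 0.099, -0.0]
force: [-0.7, 0.1, -1.3]
opening: 0.0006
gripper_force: 0.5
```

Run:
```python
from h import *
im2=capfit('scene');w=wcap()
go(sel(P,[-.0265+.040,-.038,.122])[0])
```

```text
wrist cap [264. 206.] 1104 across,fore [0.317 0.312]
t 12.53 pos [0.518  0.1116 0.1226] F [-1.5 -0.3 -1. ]
[0.522 0.112 0.122] -> [ 4.  -0.6  0.6] [ 0.   -0.01 -0.04]
```

Emit:
carry_out(
  rows=[
    [0.001,0,0,0,0,0],
    [0.002,0,0,0,0,0],
    [0.003,0,0,0,0,0],
    [0.003,0,0,0,0,0],
  ],
)

```text
t: 13.02
tool_pos: [0.521, 0.1118, 0.1226]
orientation: [-3.14, -0.1, 0.0]
force: [-1.8, -0.3, -0.8]
opening: 0.0005
gripper_force: 0.7
```

Emit:
carry_out(
  rows=[
    [0.0005,0,0,0,0,0],
    [0.001,0,0,0,0,0],
    [0.001,0,0,0,0,0],
  ],
)

```text
t: 13.4
tool_pos: [0.5218, 0.1118, 0.1225]
orientation: [3.14, 0.099, -0.001]
force: [-2.2, -0.1, -0.9]
opening: 0.0004
gripper_force: 1.1
```

Emit:
carry_out(
  rows=[
    [-0.015,0,0,0,0,0],
    [-0.04,0,0,0,0,0],
    [-0.075,0,0,0,0,0],
    [-0.1,0,-0.03,0,0,0],
    [-0.1,0,-0.08,0,0,0],
    [-0.1,0,-0.08,0,0,0],
    [-0.1,0,-0.08,0,0,0],
  ],
)

```text
t: 14.28
tool_pos: [0.4227, 0.1056, 0.2029]
orientation: [-3.14, -0.099, -0.003]
force: [-0.5, 0.7, 0.1]
opening: 0.0006
gripper_force: 0.0
```

Run:
```python
from h import *
im2=capfit('scene');w=wcap()
cv2.imwrite('pics/s6.png',np.hstack([cv2.resize(im2[150:290,150:300],(400,373)),cv2.resize(w,(400,373))])[...,::-1])
s=robot.read_state();print(s['t'],s['force'])
```

```text
wrist cap [261.  32.] 604 across,fore [0.321 0.358]
14.375 [-0.53016547 -0.04778753 -0.44624382]
```

View pics/s6.png

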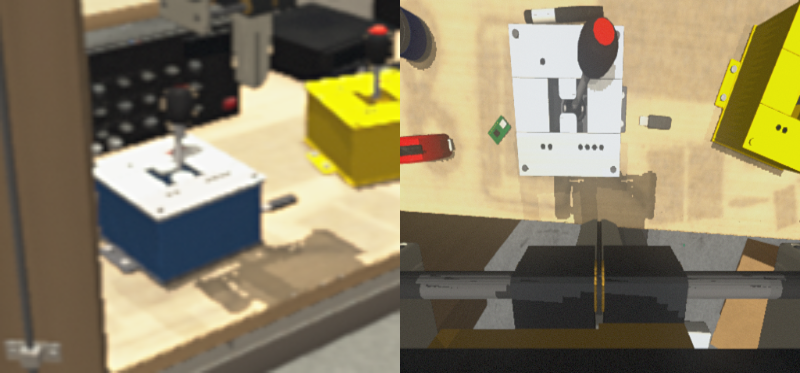

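The wrist view shows the lever forward right in third, with the cap at (603,30) in the panel. The fit gives fore of about 0.32 or more, and the hand is clear.

```bash
python3 -c "
from plant import robot
print(robot.close_job())"
```

```text
the job is handed in; nothing more can be done
None
```

The lever is fully home in third, pushed there from second through neutral with closed fingers at about 2 N; the hand is clear, nothing else was touched, and the job was handed in at about 14 s (no verdict was returned).

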